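# Find the full tin of silver grain and hold it ready over the funnel

## Task

Take the funnel out of its wooden stand, set it fully home in the mouth of the white jar and let go of it. Then heft the three closed tins one after another, beginning with the one nearest the jar and working along the row: lift each clear of the board above its cork spot to feel its weight, and set the lighter ones back upright where they stood. Finish holding the heaviest tin in the air straight above the funnel, clear of it and still, without letting go, and leave the other things on the bench where they lie.

Things in the scene. Friction and masses are not known exactly. Their poses are not given: they have to be found in the camera images.
- funnel: loose steel funnel, 78 mm tall, 0.12 kg, upright, spout in the stand's hole; origin at the centre of the spout's lower end, z up. Spout tapers from 16 mm diameter up to 26 mm at 40 mm height; there a flat shoulder (now resting on the stand's top) steps out to 38 mm; the cup widens to 54 mm at 58 mm height, then is a straight 54 mm cylinder to the rim (grip it there from outside)
- stand: fixed wooden block 90 x 90 mm, 50 mm tall, with a vertical 33 mm through hole in the middle; origin at the centre of its underside
- jar: loose white stoneware jar, 0.6 kg, 82 mm tall, body 72 mm in diameter, tapering from 56 mm height to a neck 40 mm in diameter from 68 mm up; origin at the centre of its underside, z up. Round mouth 31 mm wide. With the funnel home, its shoulder rests on the jar's rim: funnel origin 42 mm above the jar's, funnel rim 120 mm above the bench
- board: fixed dark wooden board, 90 x 350 mm, 8 mm thick, flat on the bench; origin at the centre of its underside, its y axis along the row of three cork spots, +y end nearest the jar
- spot_near (a point): centre of the cork spot (74 mm disc, flush with the board's top, 8 mm above the bench) nearest the jar; one tin starts on each spot, within 6 mm of its centre
- spot_mid (a point): the same, middle spot, 115 mm from the first
- spot_far (a point): the same, the spot farthest from the jar, another 115 mm on
- tin_a: closed round aluminium tin with a screw lid, 60 mm in diameter, 46 mm tall, standing upright; origin at the centre of its underside, z up. The three tins look and measure exactly alike, and which of them stands on which spot changes from time to time; one holds 0.65 to 0.88 kg, the other two 0.2 to 0.42 kg each (tin included)
- tin_b: as tin_a, outwardly identical
- tin_c: as tin_a, outwardly identical
- hammer: bystander: jeweller's hammer, wooden handle, lying flat, 220 mm long
- graver: bystander: hand tool with a round handle and thin steel shaft, lying flat, 150 mm long
- pliers: bystander: small pliers with red handles, lying flat, 140 mm long, 20 mm tall at most
- saw: bystander: piercing saw (U-shaped steel frame, wooden handle) lying flat, about 235 x 90 mm, 25 mm tall; origin on the blade line, near its middle
- solder_block: bystander: pale soldering block, 100 x 130 x 20 mm, lying flat
- dish: bystander: shallow brass dish, 64 mm across, 22 mm tall
- ring: bystander: plain metal finger ring, 22 mm across, 7 mm tall, lying flat

How it is judged:
By the outcome, as a careful person would: the job done as asked, in the order asked, and still so for the second after the job is handed in, while the arm keeps its last pose, push and grip.
It also fails if it takes over 64 s, if anything falls off the work surface, if the arm or the gripper's body presses on something with over 40 N, if the wrist force passes 120 N, or if a joint passes its speed limit or range.

## Robot

A 6-joint arm with a two-finger parallel gripper is mounted at the origin on the work surface. World frame = base frame: x ahead of the robot, y to its left, z up, the work surface at z = 0. Lengths are in m, angles in degrees, forces in N, time in s.
With the tool pointing down it reaches from about 0.35 to 0.975 m from the base axis. Payload 17.4 kg.
Tool frame: the origin (TCP) lies midway between the tips of the shut fingers; the grasp point (between the pads) lies arm.hold_point_z behind it (arm.hold_point_z is the distance from the TCP to the grasp point, in m); z points along the fingers, y is the direction in which the jaws open and shut (so a half turn about z gives the same grasp; the last joint's range is limited). The gripper opens to 85 mm and grips with 20 to 120 N. Pads are 22 mm wide; open, the fingers measure 114 mm over their backs; the gripper's body (76 mm by 85 mm) begins 54 mm behind the grasp point. The pads swing forward as they close: fully open they stand 13 mm farther back than shut.
Start: joints at [-66.566, 6.646, 82.598, -0, 90.757, -2.166], TCP at [0.292, -0.609, 0.231] pointing down, gripper open.
Joint ranges: [-162.19, 162.19], [-47.58, 125.68], [4.15, 143.07], [-65.23, 245.23], [0.69, 171.88], [-170.13, 170.13]. Speed limits (degrees/s): [108.29, 108.29, 127.2, 180, 180, 180].

## Interface

Orientations are given as a 3x3 rotation matrix whose columns are the frame's x, y, z axes.
In Python, from bench import arm gives the robot as it stands.
- The arm moves only by the tool arm_command, never from a script. Its argument "steps" is a list of rows, each a list of 3 entries, a list of its own where there are three numbers: the shift along the tool's x, y, z in mm, then the turn about the tool's z in rad, then the finger opening in mm, from 0 to 85.4. In form: [[[x, y, z], roll, grip], ...]. A call has 1 to 8 rows; each row is the pose to reach, as a shift and turn from the pose commanded when the call began, along the tool's axes at that moment; what a row does not reach only later rows make up. A row lasts 1/10 s, in which the tool goes at most 50 mm and 8.59 degrees, less where a joint would pass 70% of its speed; a pose out of reach is approached as far as the arm can. A call with a gripper value outside its range is refused whole. The fingers move at their own pace and stop on an object; "grip_force" is the grip in N (left out, the last holds). Time passes only in rows, so rows that repeat a pose let the fingers close. It gives the time, the measured TCP pose, the force and the opening at its end, in the units of the state.
- arm.get_state(): the state, without advancing time (a new reading comes with each control period).
- arm.read_camera(name): name is "scene" or "top" or "wrist"; returns the picture (400x640x3 uint8, blue, green, red); there is no depth.
- arm.camera_params(name): a dict with "K" (3x3 intrinsics, pixels), "pose" (4x4, takes a point from camera to world coordinates). Camera axes: x right, y down, z forward; pixel columns grow to the right and rows downward; lengths in m; the calibration is good to about 2 mm. A picture is of the moment at which its call begins: read the wrist's pose just before it. camera_params takes no time and is no camera call; for the wrist camera it gives the pose at the moment of the call.
- arm.hand_in(): hands the job in, once; it reports no verdict.
The state is a dict: "time_s": time; "joints": joint angles; "qvel": joint speeds; "joint_torque": joint torques, N m; "eef_pos": TCP position; "tcp_rot": TCP orientation; "contact_force": force on the tool from outside, world axes, zero at the start; "wrist_torque": the same for the moment, N m; "grip_width": finger opening in m.
Only numpy, scipy, OpenCV 4.12 (cv2) and the standard library are available. Lean on these libraries where they do the work, as an engineer would, in place of code of your own. Each camera call takes 0.05 s, during which the arm holds its last target. There are 200 camera calls.

## Working session

There is one attempt and no reset: what is moved stays moved. The work goes in short steps, Python scripts to look and compute and a tool call to move; the robot and the scene stay as the last step left them, time stands still between calls to the robot, and variables do not carry over. Pictures are saved under pics/ and viewed, on a budget of 10 in all, crops included, one or two more only if the job needs it, and the job is handed in when it is done.

Besides the shell and the picture viewer there is one more tool, called after "Request:" as a command line: name --argument value ..., lists and objects as JSON in quotes. arm_command: Moves the arm, as the interface text tells. Its arguments: {"type":"object","properties":{"steps":{"type":"array"},"grip_force":{"type":"number"}},"required":["steps"]}

```bash
mkdir -p pics
python3 - <<'E'
from bench import arm
import cv2,numpy as np
np.set_printoptions(precision=4,suppress=True)
s=arm.get_state()
for k,v in s.items(): print(k,np.array(v))
print(arm.hold_point_z)
for n in("top","scene"):
    cv2.imwrite(f"pics/{n}0.png",arm.read_camera(n)); p=arm.camera_params(n); print(n,p["K"],p["pose"])
E
```

```text
time_s 0.0
joints [-66.5653   6.6751  82.6369  -0.0009  90.7554  -2.1658]
qvel [0.0108 0.017  0.0235 0.0694 0.1078 0.1028]
joint_torque [  0.004  -73.1981 -63.2504   0.0002   0.0061  -0.    ]
eef_pos [ 0.2916 -0.6086  0.2305]
tcp_rot [[ 0.9018  0.4321 -0.0005]
 [ 0.4321 -0.9018  0.0011]
 [ 0.     -0.0012 -1.    ]]
contact_force [-0.5919 -0.1502 -0.4942]
wrist_torque [-0.0064  0.0039 -0.0272]
grip_width 0.08545968297227179
0.0187
top [[422.842    0.     316.7857]
 [  0.     422.842  195.6012]
 [  0.       0.       1.    ]] [[ 0.0033 -0.9979  0.0654  0.4507]
 [-0.9999 -0.004  -0.0103 -0.0382]
 [ 0.0105 -0.0653 -0.9978  1.0582]
 [ 0.      0.      0.      1.    ]]
scene [[494.2614   0.     321.0742]
 [  0.     494.2614 199.1453]
 [  0.       0.       1.    ]] [[-0.6101  0.6901 -0.3893  1.0096]
 [ 0.7922  0.5241 -0.3127  0.3529]
 [-0.0118 -0.4991 -0.8664  1.1051]
 [ 0.      0.      0.      1.    ]]
```

View pics/top0.png

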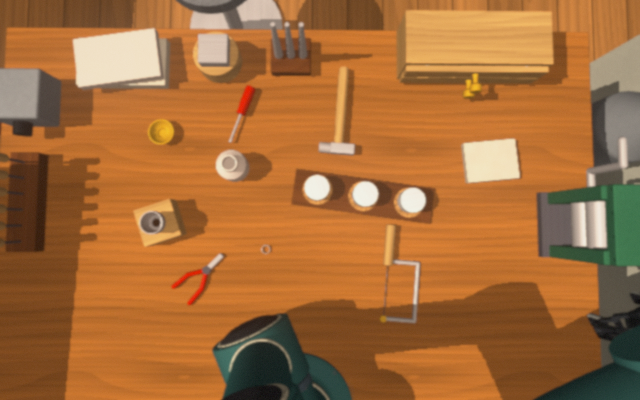

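View pics/scene0.png

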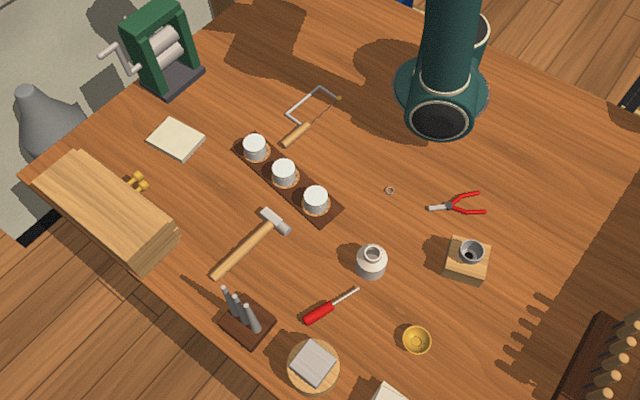

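The pictures show the stand and funnel at about (152,222) in top, the jar mouth at (231,161), and tin lids at (317,188), (364,194) and (411,201). I'll take enlarged crops from both views.

Run:
```python
import cv2,numpy as np
t=cv2.imread("pics/top0.png");s=cv2.imread("pics/scene0.png")
def c(im,x,y,w,h,k): return cv2.resize(im[y:y+h,x:x+w],None,fx=k,fy=k,interpolation=cv2.INTER_CUBIC)
a=c(t,125,140,133,50*2,3) # 399x300
b=c(s,340,215,133,100,3)
d=c(t,290,160,160,60,5)
cv2.imwrite("pics/crop1.png",np.vstack([np.hstack([a,b,np.zeros((300,2,3),np.uint8)]),d]))
```

```text
(no output)
```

View pics/crop1.png

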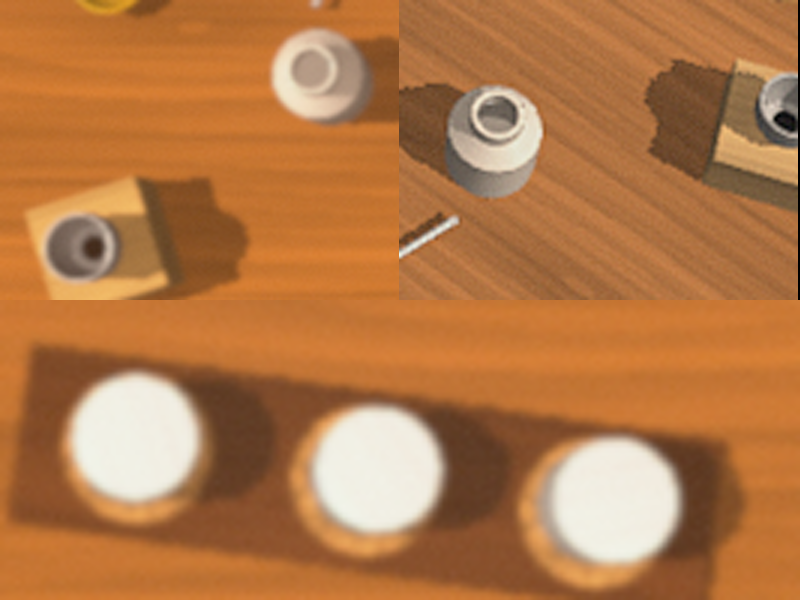

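```bash
cat > h.py <<'E'
from bench import arm
import cv2,numpy as np
np.set_printoptions(precision=4,suppress=True)
def w(p,u,v,z):
    K,P=np.array(p["K"]),np.array(p["pose"])
    d=P[:3,:3]@np.linalg.solve(K,[u,v,1]); return P[:3,3]+d*(z-P[2,3])/d[2]
def go(xyz,s=None):
    "shift in tool axes (mm) from the present pose to TCP xyz"
    s=s or arm.get_state(); return np.array(s["tcp_rot"]).T@(np.array(xyz)-s["eef_pos"])*1000
E
python3 - <<'E'
from h import *
p=arm.camera_params("top");q=arm.camera_params("scene")
f=lambda x0,y0,k,u,v:(x0+(u+.5)/k-.5,y0+(v+.5)/k-.5)
print("fun",w(p,*f(125,140,3,82,247),.088),"scene",w(q,471,251,.088))
print("jar",w(p,*f(125,140,3,313,71),.082),"scene",w(q,*f(340,215,3,497-399,115),.082))
for n,(u,v) in dict(n=(135,137),m=(377,169),f=(615,200)).items(): print(n,w(p,*f(290,160,5,u,v),.054))
for n,(u,v) in dict(n=(138,148),m=(365,182),f=(593,215)).items(): print("spot",n,w(p,*f(290,160,5,u,v),.008))
print("pliers/ring",w(p,210,270,.01),w(p,265,249,0))
wp=arm.camera_params("wrist");s=arm.get_state()
R=np.array(s["tcp_rot"]);P=np.array(wp["pose"]);print(wp["K"],R.T@P[:3,:3],R.T@(P[:3,3]-s["eef_pos"]))
E
```

```text
fun [0.4524 0.3274 0.088 ] scene [0.4561 0.3337 0.088 ]
jar [0.5889 0.1556 0.082 ] scene [0.5909 0.1604 0.082 ]
n [ 0.5371 -0.0481  0.054 ]
m [ 0.5222 -0.1635  0.054 ]
f [ 0.5079 -0.2771  0.054 ]
spot n [ 0.5355 -0.05    0.008 ]
spot m [ 0.519  -0.1632  0.008 ]
spot f [ 0.503 -0.277  0.008]
pliers/ring [0.3357 0.212  0.01  ] [0.3866 0.0791 0.    ]
[[336.5996   0.     321.3359]
 [  0.     336.5996 203.3362]
 [  0.       0.       1.    ]] [[ 0.0009 -0.963  -0.2696]
 [ 1.      0.0007  0.0007]
 [-0.0005 -0.2696  0.963 ]] [ 0.0676 -0.0001 -0.1432]
```

Request:
arm_command --steps '[[[290, -260, 0], 0, 85], [[290, -260, 0], 0, 85], [[290, -260, 0], 0, 85], [[290, -260, 0], 0, 85], [[290, -260, 0], 0, 85], [[290, -260, 0], 0, 85], [[290, -260, 0], 0, 85], [[290, -260, 0], 0, 85]]'

```text
time_s: 0.9
eef_pos: [0.4412, -0.2466, 0.2312]
tcp_rot: [[0.902, 0.433, 0.0], [0.433, -0.902, 0.0], [0.0, -0.0, -1.0]]
contact_force: [0.4, -0.7, 0.2]
grip_width: 0.0852
```

Request:
arm_command --steps '[[[178, -350, 0], 0, 85], [[178, -350, 0], 0, 85], [[178, -350, 0], 0, 85], [[178, -350, 0], 0, 85], [[178, -350, 0], 0, 85], [[178, -350, 0], 0, 85], [[178, -350, 0], 0, 85], [[178, -350, 0], 0, 85]]'

```text
time_s: 1.7
eef_pos: [0.4495, 0.146, 0.2313]
tcp_rot: [[0.901, 0.433, 0.0], [0.433, -0.901, 0.0], [0.0, -0.0, -1.0]]
contact_force: [1.0, 0.0, -0.2]
grip_width: 0.0853
```

Request:
arm_command --steps '[[[84, -165, 30], 0, 85], [[84, -165, 30], 0, 85], [[84, -165, 30], 0, 85], [[84, -165, 30], 0, 85], [[84, -165, 30], 0, 85], [[84, -165, 30], 0, 85]]'

```text
time_s: 2.3
eef_pos: [0.4542, 0.329, 0.2006]
tcp_rot: [[0.901, 0.433, -0.001], [0.433, -0.901, -0.001], [-0.001, 0.0, -1.0]]
contact_force: [0.4, -0.9, 0.5]
grip_width: 0.085
```

Run:
```python
from h import *
s=arm.get_state();p=arm.camera_params("wrist");cv2.imwrite("pics/w1.png",arm.read_camera("wrist"))
print(s["eef_pos"],s["joints"],s["qvel"]);np.save("w1.npy",p["pose"])
P=np.array(p["pose"]);c=P[:3,:3].T@(np.array([.454,.329,.088])-P[:3,3]);print(np.array(p["K"])@c/c[2])
```

```text
[0.4542 0.329  0.2006] [33.3166 -7.0331 99.0816 -0.0117 88.0375 97.6301] [-1.785  -1.6384  0.437  -0.1339  0.1957 -0.3608]
[321.0185 198.5935   1.    ]
```

View pics/w1.png

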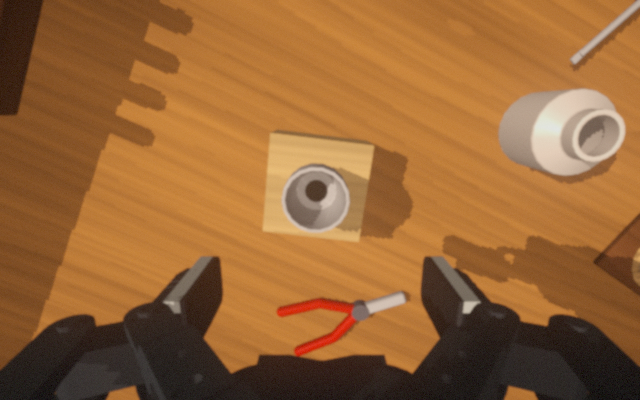

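The wrist picture shows the funnel rim at about (316,198) and the jar's neck ring at about (598,136). The way down between the fingers is clear.

Run:
```python
from h import *
p=arm.camera_params("wrist");p["pose"]=np.load("w1.npy")
f=w(p,316,198.3,.088);print(f,w(p,598,136,.082));print(go([*f[:2],.056]))
```

```text
[0.4525 0.3327 0.088 ] [0.5892 0.1589 0.082 ]
[  0.1715  -4.8141 145.1212]
```

Request:
arm_command --steps '[[[0, -4, 45], 0, 80], [[0, -4, 90], 0, 80], [[0, -4, 120], 0, 80], [[0, -4, 135], 0, 80], [[0, -4, 145], 0, 80], [[0, -4, 145], 0, 80]]'

```text
time_s: 2.95
eef_pos: [0.4531, 0.3318, 0.0564]
tcp_rot: [[0.902, 0.431, -0.0], [0.431, -0.902, -0.0], [-0.0, 0.0, -1.0]]
contact_force: [-0.2, 0.4, 0.2]
grip_width: 0.0799
```

Request:
arm_command --steps '[[[0, 0, 0], 0, 62], [[0, 0, 0], 0, 60], [[0, 0, 0], 0, 50], [[0, 0, 0], 0, 50], [[0, 0, 0], 0, 45], [[0, 0, 0], 0, 45]]' --grip_force 30

```text
time_s: 3.55
eef_pos: [0.4535, 0.3327, 0.058]
tcp_rot: [[0.902, 0.432, 0.002], [0.432, -0.902, 0.001], [0.002, -0.0, -1.0]]
contact_force: [-1.5, -0.6, 7.6]
grip_width: 0.0528
```

Run:
```python
from h import *
s=arm.get_state();print(s["eef_pos"],s["contact_force"],s["wrist_torque"],s["grip_width"]);cv2.imwrite("pics/w2.png",arm.read_camera("wrist"))
```

```text
[0.4535 0.3327 0.058 ] [-1.5386 -0.6325  7.5534] [-0.3102  0.2182 -0.0942] 0.052786125086299464
```

Request:
arm_command --steps '[[[0, 0, -10], 0, 45], [[0, 0, -30], 0, 45], [[0, 0, -60], 0, 45], [[0, 0, -90], 0, 45], [[0, 0, -120], 0, 45], [[0, 0, -120], 0, 45], [[0, 0, -120], 0, 45]]'

```text
time_s: 4.3
eef_pos: [0.453, 0.3324, 0.1772]
tcp_rot: [[0.902, 0.432, 0.001], [0.432, -0.902, 0.001], [0.002, -0.0, -1.0]]
contact_force: [0.0, 0.0, -2.0]
grip_width: 0.0528
```

Run:
```python
from h import *
s=arm.get_state();print(s["eef_pos"],s["contact_force"],s["wrist_torque"],s["grip_width"]);cv2.imwrite("pics/w2.png",arm.read_camera("wrist"));cv2.imwrite("pics/s2.png",cv2.resize(arm.read_camera("scene")[130:330,320:560],None,fx=3,fy=3))
print(go([.5892,.1585,.24]))
```

```text
[0.453  0.3324 0.1772] [ 0.0451  0.0492 -1.9767] [ 0.0043 -0.0394  0.0513] 0.052784064347723224
[ 48.1918 215.6182 -64.6125]
```

View pics/w2.png

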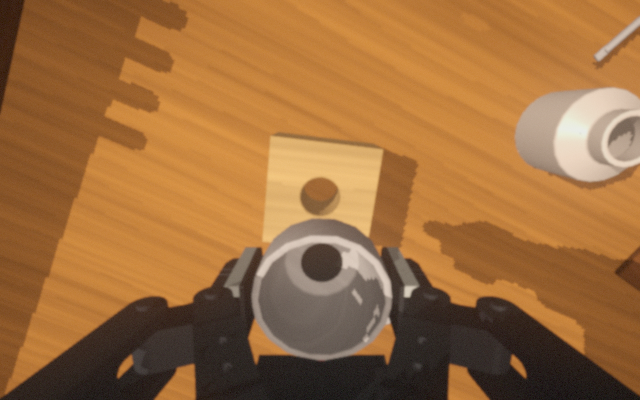

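The funnel hangs upright in the jaws, with its rim centred at about (322,290) and the stand's hole empty. Next I'll work out its offset from the TCP.

Run:
```python
from h import *
s=arm.get_state();p=arm.camera_params("wrist");R=np.array(s["tcp_rot"]);t=np.array(s["eef_pos"])
for v in (287,290,293):
    print(v,R.T@(w(p,322,v,t[2]+.030)-t)*1000)
# jar mouth refined seen here: outer rim approx left 590
```

```text
287 [  3.4279   0.2844 -30.0043]
290 [  2.1678   0.2863 -30.0027]
293 [  0.9009   0.2881 -30.0011]
```

Request:
arm_command --steps '[[[24, 110, 0], 0, 45], [[24, 110, 0], 0, 45], [[24, 110, 0], 0, 45], [[36, 160, 0], 0, 45], [[42, 190, 0], 0, 45], [[42, 190, 0], 0, 45], [[42, 190, 0], 0, 45]]'

```text
time_s: 5.1
eef_pos: [0.5726, 0.1788, 0.1751]
tcp_rot: [[0.902, 0.431, -0.002], [0.431, -0.902, -0.0], [-0.002, -0.001, -1.0]]
contact_force: [0.2, -0.2, -1.0]
grip_width: 0.053
```

Run:
```python
from h import *
s=arm.get_state();p=arm.camera_params("wrist");cv2.imwrite("pics/w3.png",arm.read_camera("wrist"));print(s["eef_pos"],s["contact_force"]);np.save("w3.npy",p["pose"])
a=arm.read_camera("top")[100:240,130:290];q=arm.read_camera("scene")[170:310,300:460]
cv2.imwrite("pics/ts3.png",np.hstack([cv2.resize(i,None,fx=2.5,fy=2.5,interpolation=2) for i in(a,q)]))
```

```text
[0.5726 0.1788 0.1751] [ 0.2472 -0.1781 -1.006 ]
```

View pics/w3.png

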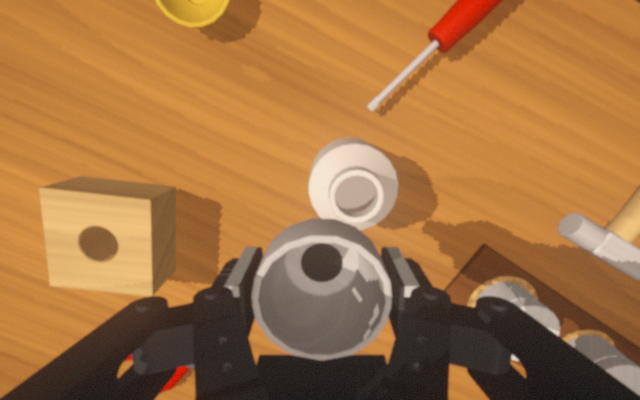

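The wrist view shows the jar neck ring centred at about (356,196). The funnel rim ring spans rows 236 to 358, so its axis sits roughly at the TCP.

Run:
```python
from h import *
p=arm.camera_params("wrist");p["pose"]=np.load("w3.npy")
j=w(p,356,196,.082);print(j,go([*j[:2],.1751]))
s=arm.get_state();q=arm.camera_params("wrist");R=np.array(s["tcp_rot"]);t=np.array(s["eef_pos"])
print(R.T@(w(q,322,296.5,t[2]+.03)-t)*1000)
```

```text
[0.5896 0.1591 0.082 ] [ 6.7167 26.3346  0.8089]
[ -0.602    0.2791 -29.9997]
```

Request:
arm_command --steps '[[[7, 26, 0], 0, 45], [[7, 26, 0], 0, 45], [[7, 26, 25], 0, 45], [[7, 26, 45], 0, 45], [[7, 26, 55], 0, 45], [[7, 26, 65], 0, 45], [[7, 26, 70], 0, 45], [[7, 26, 70], 0, 45]]'

```text
time_s: 6.05
eef_pos: [0.5902, 0.1589, 0.1061]
tcp_rot: [[0.902, 0.432, -0.0], [0.432, -0.902, -0.0], [-0.0, -0.0, -1.0]]
contact_force: [-0.1, 0.5, -0.3]
grip_width: 0.0528
```

Run:
```python
from h import *
s=arm.get_state();print(s["eef_pos"],s["contact_force"],s["wrist_torque"],s["grip_width"])
a=arm.read_camera("wrist")[100:400,150:490];q=arm.read_camera("scene")[190:310,310:446]
cv2.imwrite("pics/ts4.png",np.hstack([a,cv2.resize(q,None,fx=2.5,fy=2.5,interpolation=2)]))
```

```text
[0.5902 0.1589 0.1061] [-0.0996  0.4916 -0.3135] [-0.0346  0.0404  0.008 ] 0.05278129478268757
```

View pics/ts4.png

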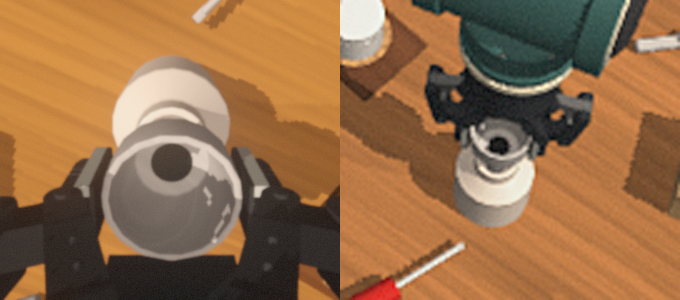

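The spout is in the mouth with no contact force and looks centred over the neck in both views. I'll lower it gently until the shoulder bears.

Request:
arm_command --steps '[[[0, 0, 4], 0, 45], [[0, 0, 8], 0, 45], [[0, 0, 11], 0, 45], [[0, 0, 13], 0, 45], [[0, 0, 13], 0, 45]]'

```text
time_s: 6.65
eef_pos: [0.5902, 0.1586, 0.0928]
tcp_rot: [[0.902, 0.432, -0.001], [0.432, -0.902, -0.0], [-0.001, -0.0, -1.0]]
contact_force: [-0.5, -0.3, -0.8]
grip_width: 0.0529
```

Request:
arm_command --steps '[[[0, 0, 1], 0, 45], [[0, 0, 2], 0, 45], [[0, 0, 3], 0, 45], [[0, 0, 3], 0, 45]]'

```text
time_s: 7.05
eef_pos: [0.5903, 0.1587, 0.0902]
tcp_rot: [[0.902, 0.432, -0.0], [0.432, -0.902, -0.0], [-0.0, -0.0, -1.0]]
contact_force: [0.2, -0.8, -1.4]
grip_width: 0.0529
```

Request:
arm_command --steps '[[[0, 0, 1], 0, 45], [[0, 0, 2], 0, 45], [[0, 0, 2], 0, 45]]'

```text
time_s: 7.35
eef_pos: [0.5908, 0.1588, 0.09]
tcp_rot: [[0.902, 0.432, 0.001], [0.432, -0.902, 0.0], [0.001, 0.0, -1.0]]
contact_force: [-6.3, -0.8, 13.3]
grip_width: 0.0527
```

Request:
arm_command --steps '[[[0, 0, 1], 0, 45], [[0, 0, 1], 0, 45], [[0, 0, 1], 0, 45]]'

```text
time_s: 7.65
eef_pos: [0.591, 0.1589, 0.09]
tcp_rot: [[0.902, 0.432, 0.002], [0.432, -0.902, 0.001], [0.002, 0.0, -1.0]]
contact_force: [-8.6, -1.8, 20.9]
grip_width: 0.0528
```

The shoulder bore exactly at the predicted height, TCP z of 0.090. I'll relax the push, open, rise and look.

Request:
arm_command --steps '[[[0, 0, -3], 0, 45], [[0, 0, -3], 0, 45], [[0, 0, -3], 0, 60], [[0, 0, -3], 0, 75], [[0, 0, -3], 0, 80], [[0, 0, -3], 0, 80], [[0, 0, -3], 0, 80]]'

```text
time_s: 8.35
eef_pos: [0.5904, 0.1586, 0.0902]
tcp_rot: [[0.902, 0.432, -0.0], [0.432, -0.902, -0.0], [-0.0, -0.0, -1.0]]
contact_force: [0.4, -0.6, 0.4]
grip_width: 0.0801
```

Request:
arm_command --steps '[[[0, 0, -10], 0, 80], [[0, 0, -40], 0, 80], [[0, 0, -80], 0, 80], [[0, 0, -110], 0, 80], [[0, 0, -110], 0, 80]]'

```text
time_s: 8.85
eef_pos: [0.5918, 0.159, 0.2063]
tcp_rot: [[0.902, 0.432, 0.007], [0.432, -0.902, 0.002], [0.007, 0.002, -1.0]]
contact_force: [0.7, -0.4, -0.2]
grip_width: 0.0798
```

Run:
```python
from h import *
s=arm.get_state();p=arm.camera_params("wrist");np.save("w5.npy",p["pose"]);print(s["eef_pos"],s["contact_force"],s["wrist_torque"],s["grip_width"])
a=arm.read_camera("wrist");q=arm.read_camera("scene")[190:310,310:470]
cv2.imwrite("pics/ts5.png",np.hstack([a[60:360,140:540],cv2.resize(q,None,fx=2.5,fy=2.5,interpolation=2)]))
print(go([.5371,-.0481,.19]))
```

```text
[0.5918 0.159  0.2063] [ 0.7088 -0.3501 -0.1571] [ 0.0144 -0.0502  0.0533] 0.07982640193479179
[-137.5925  163.3836   11.1573]
```

View pics/ts5.png

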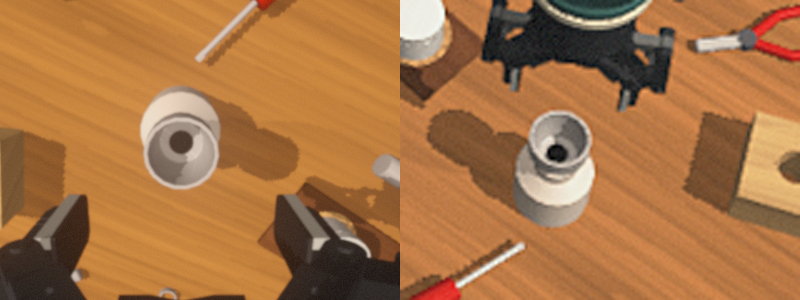

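The funnel sits square in the jar mouth (wrist pixel about (320,211)), free of the gripper. On to the near tin, with lid positions found by thresholding the white lids.

Request:
arm_command --steps '[[[-138, 163, 0], 0, 80], [[-138, 163, 0], 0, 80], [[-138, 163, 0], 0, 80], [[-138, 163, 5], 0, 80], [[-138, 163, 10], 0, 80], [[-138, 163, 10], 0, 80], [[-138, 163, 10], 0, 80]]'

```text
time_s: 9.65
eef_pos: [0.5363, -0.0475, 0.1896]
tcp_rot: [[0.902, 0.432, -0.001], [0.432, -0.902, 0.001], [-0.001, -0.001, -1.0]]
contact_force: [-0.0, -0.2, -0.2]
grip_width: 0.08
```

```bash
cat >> h.py <<'E'
def lids(name="wrist",z=.054):
    s=arm.get_state();p=arm.camera_params(name);im=arm.read_camera(name)
    hsv=cv2.cvtColor(im,cv2.COLOR_BGR2HSV);m=((hsv[...,1]<50)&(hsv[...,2]>190)).astype(np.uint8)
    m=cv2.morphologyEx(m,cv2.MORPH_OPEN,np.ones((5,5)))
    for c in cv2.findContours(m,0,1)[0]:
        if cv2.contourArea(c)<300: continue
        (u,v),ax,_=cv2.fitEllipse(c); print("blob",u,v,ax,w(p,u,v,z))
    return im
E
python3 - <<'E'
from h import *
p=arm.camera_params("wrist");p["pose"]=np.load("w5.npy");print("funnel",w(p,320,211,.120),w(arm.camera_params("scene"),310+(560-400)/2.5,190+141/2.5,.12))
print(arm.get_state()["eef_pos"],arm.get_state()["contact_force"])
cv2.imwrite("pics/w6.png",lids());lids("top");print(go([.5371,-.0481,.011]))
E
```

```text
funnel [0.59  0.159 0.12 ] [0.5914 0.1616 0.12  ]
[ 0.5363 -0.0475  0.1896] [-0.0398 -0.2495 -0.1532]
blob 518.5984497070312 308.30499267578125 (20.423511505126953, 32.8540153503418) [ 0.5147 -0.2639  0.054 ]
blob 405.44580078125 261.75933837890625 (17.108970642089844, 47.3784294128418) [ 0.5103 -0.1442  0.054 ]
blob 439.0127868652344 238.2462158203125 (14.771222114562988, 52.01420211791992) [ 0.543  -0.1598  0.054 ]
blob 320.08148193359375 190.30833435058594 (67.08736419677734, 68.8004379272461) [ 0.5368 -0.046   0.054 ]
blob 425.2214050292969 109.03535461425781 (28.439159393310547, 110.89865112304688) [ 0.6331 -0.0929  0.054 ]
blob 580.4684448242188 223.98721313476562 (10.914895057678223, 55.78614044189453) [ 0.4512 -0.6778  0.054 ]
blob 597.5068359375 224.02511596679688 (15.623764038085938, 56.989566802978516) [ 0.4512 -0.7188  0.054 ]
blob 412.01910400390625 200.61065673828125 (21.66819190979004, 25.523778915405273) [ 0.5055 -0.2757  0.054 ]
blob 495.06243896484375 149.31390380859375 (17.784423828125, 57.106468200683594) [ 0.6299 -0.4776  0.054 ]
blob 212.56573486328125 48.259307861328125 (30.843400955200195, 31.902740478515625) [0.8742 0.2058 0.054 ]
blob 115.88064575195312 57.377113342285156 (51.87792205810547, 98.77503204345703) [0.8498 0.4387 0.054 ]
blob 208.07228088378906 20.555837631225586 (14.914073944091797, 41.209259033203125) [0.9434 0.2181 0.054 ]
blob 257.8656005859375 9.974340438842773 (20.893892288208008, 43.645599365234375) [0.9711 0.0971 0.054 ]
[ -0.0606   1.4144 179.0695]
```

View pics/w6.png

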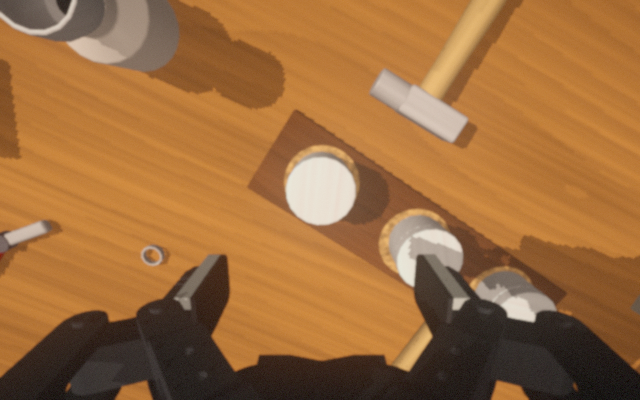

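The near tin's lid is at (320,190), clear all round.

Request:
arm_command --steps '[[[1, -1, 50], 0, 82], [[1, -1, 95], 0, 82], [[1, -1, 135], 0, 82], [[1, -1, 160], 0, 82], [[1, -1, 172], 0, 82], [[1, -1, 175], 0, 82], [[1, -1, 175], 0, 82]]'

```text
time_s: 10.45
eef_pos: [0.5375, -0.0462, 0.0162]
tcp_rot: [[0.901, 0.433, 0.001], [0.433, -0.901, -0.0], [0.001, 0.0, -1.0]]
contact_force: [0.2, -0.7, -0.3]
grip_width: 0.0823
```

Request:
arm_command --steps '[[[0, 0, 0], 0, 65], [[0, 0, 0], 0, 62], [[0, 0, 0], 0, 55], [[0, 0, 0], 0, 50], [[0, 0, 0], 0, 50], [[0, 0, 0], 0, 50], [[0, 0, 0], 0, 50]]' --grip_force 60

```text
time_s: 11.15
eef_pos: [0.5376, -0.0467, 0.0169]
tcp_rot: [[0.902, 0.432, 0.002], [0.432, -0.902, -0.0], [0.002, 0.001, -1.0]]
contact_force: [-2.6, 1.5, 9.4]
grip_width: 0.0589
```

Request:
arm_command --steps '[[[0, 0, -5], 0, 50], [[0, 0, -20], 0, 50], [[0, 0, -40], 0, 50], [[0, 0, -55], 0, 50], [[0, 0, -60], 0, 50], [[0, 0, -60], 0, 50], [[0, 0, -60], 0, 50], [[0, 0, -60], 0, 50]]'

```text
time_s: 11.95
eef_pos: [0.5364, -0.0466, 0.0744]
tcp_rot: [[0.902, 0.432, -0.001], [0.432, -0.902, 0.0], [-0.001, -0.001, -1.0]]
contact_force: [-0.2, -0.1, -2.8]
grip_width: 0.0584
```

Request:
arm_command --steps '[[[0, 0, 0], 0, 50], [[0, 0, 0], 0, 50], [[0, 0, 0], 0, 50]]'

```text
time_s: 12.25
eef_pos: [0.5368, -0.0466, 0.0751]
tcp_rot: [[0.902, 0.432, -0.0], [0.432, -0.902, 0.0], [-0.0, -0.0, -1.0]]
contact_force: [0.2, -0.1, -4.1]
grip_width: 0.0586
```

```bash
cat >> h.py <<'E'
def weigh(n=4):
    f=[]
    for i in range(n):
        arm.read_camera("top"); f.append(arm.get_state()["contact_force"][2])
    print("Fz",np.array(f),"mean",np.mean(f))
E
python3 -c "
from h import *
weigh();s=arm.get_state();print(s['eef_pos'],go([.537,-.0466,.0165]))"
```

```text
Fz [-3.3574 -3.5351 -2.1397 -3.9826] mean -3.253698042805836
[ 0.5368 -0.0466  0.0753] [ 0.1676  0.0383 58.7762]
```

About 0.33 kg, so it is a light one. I'll set it back.

Request:
arm_command --steps '[[[0, 0, 20], 0, 50], [[0, 0, 40], 0, 50], [[0, 0, 50], 0, 50], [[0, 0, 55], 0, 50], [[0, 0, 57], 0, 50], [[0, 0, 58], 0, 50], [[0, 0, 58], 0, 50]]'

```text
time_s: 13.15
eef_pos: [0.5372, -0.0467, 0.0179]
tcp_rot: [[0.902, 0.432, 0.001], [0.432, -0.902, -0.0], [0.001, 0.0, -1.0]]
contact_force: [0.4, 0.1, -2.7]
grip_width: 0.059
```

Request:
arm_command --steps '[[[0, 0, 1], 0, 50], [[0, 0, 1], 0, 50], [[0, 0, 1], 0, 50]]'

```text
time_s: 13.45
eef_pos: [0.5372, -0.0467, 0.017]
tcp_rot: [[0.902, 0.432, 0.001], [0.432, -0.902, -0.0], [0.001, 0.001, -1.0]]
contact_force: [-1.7, 0.9, 5.7]
grip_width: 0.0583
```

Contact reached. I'll release, rise and go to the middle tin, about (0.522,-0.1625).

Request:
arm_command --steps '[[[0, 0, 0], 0, 64], [[0, 0, 0], 0, 75], [[0, 0, 0], 0, 80], [[0, 0, 0], 0, 80], [[0, 0, -20], 0, 80], [[0, 0, -60], 0, 80], [[0, 0, -105], 0, 80], [[0, 0, -130], 0, 80]]'

```text
time_s: 14.25
eef_pos: [0.5375, -0.0467, 0.15]
tcp_rot: [[0.902, 0.432, 0.003], [0.432, -0.902, -0.0], [0.003, 0.002, -1.0]]
contact_force: [0.7, -0.2, -0.1]
grip_width: 0.0797
```

Request:
arm_command --steps '[[[-32, 49, -30], 0, 80], [[-63, 98, -42], 0, 80], [[-63, 98, -42], 0, 80], [[-63, 98, -42], 0, 80], [[-63, 98, -42], 0, 80], [[-63, 98, -42], 0, 80]]'

```text
time_s: 14.85
eef_pos: [0.5224, -0.1615, 0.1879]
tcp_rot: [[0.902, 0.433, -0.001], [0.433, -0.902, 0.0], [-0.0, -0.001, -1.0]]
contact_force: [0.0, -0.1, -0.5]
grip_width: 0.0797
```

Run:
```python
from h import *
print(arm.get_state()["eef_pos"],arm.get_state()["contact_force"])
cv2.imwrite("pics/w7.png",lids());print(go([.5222,-.1635,.016]))
```

```text
[ 0.5224 -0.1615  0.1879] [ 0.0292 -0.1228 -0.4742]
blob 405.0898132324219 264.63800048828125 (16.980649948120117, 42.64402389526367) [ 0.4945 -0.2586  0.054 ]
blob 439.033203125 239.0612335205078 (13.73526382446289, 48.42144775390625) [ 0.5289 -0.2734  0.054 ]
blob 321.91510009765625 192.79476928710938 (66.84922790527344, 68.93197631835938) [ 0.522  -0.1622  0.054 ]
blob 199.25518798828125 115.91011047363281 (70.70207977294922, 78.19424438476562) [ 0.5365 -0.0469  0.054 ]
blob 317.53070068359375 33.08221435546875 (30.135217666625977, 113.98057556152344) [ 0.6314 -0.1059  0.054 ]
[ -1.0235   1.934  171.8509]
```

View pics/w7.png

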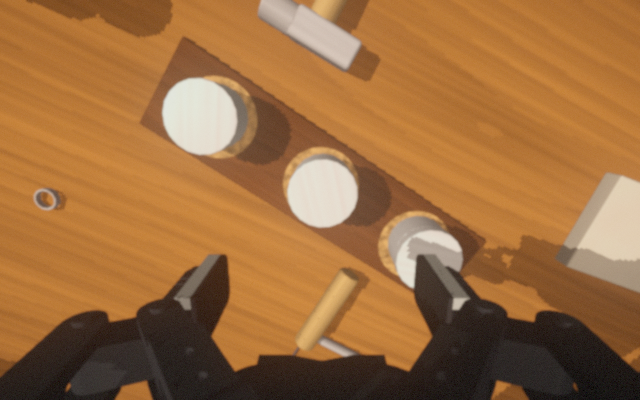

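The near tin stands upright on its spot at (200,116), within 1 mm of before. The middle lid is at (322,193).

Request:
arm_command --steps '[[[0, 1, 50], 0, 82], [[0, 1, 95], 0, 82], [[0, 1, 135], 0, 82], [[0, 1, 160], 0, 82], [[0, 1, 170], 0, 82], [[0, 1, 172], 0, 82], [[0, 1, 172], 0, 82]]'

```text
time_s: 15.6
eef_pos: [0.5234, -0.163, 0.0174]
tcp_rot: [[0.902, 0.433, 0.001], [0.433, -0.902, -0.0], [0.001, 0.001, -1.0]]
contact_force: [-0.8, 0.4, 0.7]
grip_width: 0.0818
```

Request:
arm_command --steps '[[[0, 0, 0], 0, 65], [[0, 0, 0], 0, 62], [[0, 0, 0], 0, 55], [[0, 0, 0], 0, 50], [[0, 0, 0], 0, 50], [[0, 0, 0], 0, 50], [[0, 0, 0], 0, 50]]' --grip_force 60

```text
time_s: 16.3
eef_pos: [0.5234, -0.1631, 0.0179]
tcp_rot: [[0.902, 0.432, 0.002], [0.432, -0.902, -0.0], [0.002, 0.001, -1.0]]
contact_force: [-3.3, 3.5, 10.3]
grip_width: 0.0589
```

Request:
arm_command --steps '[[[0, 0, -5], 0, 50], [[0, 0, -20], 0, 50], [[0, 0, -40], 0, 50], [[0, 0, -55], 0, 50], [[0, 0, -60], 0, 50], [[0, 0, -60], 0, 50], [[0, 0, -60], 0, 50], [[0, 0, -60], 0, 50]]'

```text
time_s: 17.1
eef_pos: [0.5224, -0.163, 0.0754]
tcp_rot: [[0.902, 0.432, -0.001], [0.432, -0.902, 0.001], [-0.001, -0.001, -1.0]]
contact_force: [-1.2, -0.6, -4.2]
grip_width: 0.0587
```

```bash
python3 -c "
from h import *
weigh(8);s=arm.get_state();print(s['eef_pos'],s['grip_width'])"
```

```text
Fz [-3.7143 -4.4388 -3.7137 -3.6583 -3.489  -4.261  -3.6684 -3.3885] mean -3.791491477955433
[ 0.5228 -0.1631  0.0762] 0.05846827131344308
```

About 0.37 kg, also light. I'll set it back and go on to the far tin, about (0.508,-0.2757).

Request:
arm_command --steps '[[[0, 0, 20], 0, 50], [[0, 0, 40], 0, 50], [[0, 0, 50], 0, 50], [[0, 0, 55], 0, 50], [[0, 0, 57], 0, 50], [[0, 0, 58], 0, 50], [[0, 0, 58], 0, 50]]'

```text
time_s: 18.2
eef_pos: [0.5231, -0.1633, 0.0189]
tcp_rot: [[0.902, 0.432, 0.001], [0.432, -0.902, -0.0], [0.001, 0.001, -1.0]]
contact_force: [-0.8, 0.1, -3.9]
grip_width: 0.0582
```

Request:
arm_command --steps '[[[0, 0, 1], 0, 50], [[0, 0, 1], 0, 50], [[0, 0, 1], 0, 50]]'

```text
time_s: 18.5
eef_pos: [0.5231, -0.1633, 0.018]
tcp_rot: [[0.902, 0.432, 0.001], [0.432, -0.902, -0.0], [0.001, 0.001, -1.0]]
contact_force: [-1.8, -0.7, 3.3]
grip_width: 0.0587
```

Request:
arm_command --steps '[[[0, 0, 0], 0, 64], [[0, 0, 0], 0, 75], [[0, 0, 0], 0, 80], [[0, 0, 0], 0, 80], [[0, 0, -20], 0, 80], [[0, 0, -60], 0, 80], [[0, 0, -105], 0, 80], [[0, 0, -130], 0, 80]]'

```text
time_s: 19.3
eef_pos: [0.5235, -0.1634, 0.1511]
tcp_rot: [[0.902, 0.432, 0.003], [0.432, -0.902, -0.001], [0.002, 0.003, -1.0]]
contact_force: [-0.2, -0.7, 0.0]
grip_width: 0.0799
```

Request:
arm_command --steps '[[[-31, 48, -30], 0, 80], [[-62, 95, -42], 0, 80], [[-62, 95, -42], 0, 80], [[-62, 95, -42], 0, 80], [[-62, 95, -42], 0, 80], [[-62, 95, -42], 0, 80]]'

```text
time_s: 19.9
eef_pos: [0.5079, -0.2748, 0.1888]
tcp_rot: [[0.902, 0.433, -0.001], [0.433, -0.902, 0.001], [-0.0, -0.001, -1.0]]
contact_force: [0.3, 0.6, 0.6]
grip_width: 0.08
```

Run:
```python
from h import *
print(arm.get_state()["eef_pos"],arm.get_state()["contact_force"])
cv2.imwrite("pics/w8.png",lids());print(go([.508,-.2757,.016]))
```

```text
[ 0.5079 -0.2748  0.1888] [0.3295 0.5576 0.6008]
blob 321.858154296875 192.72232055664062 (66.3642578125, 68.37220001220703) [ 0.5074 -0.2755  0.054 ]
blob 203.92733764648438 117.95833587646484 (69.97745513916016, 77.11489868164062) [ 0.522  -0.1637  0.054 ]
blob 64.4546127319336 33.745323181152344 (70.64904022216797, 85.45025634765625) [ 0.5344 -0.0478  0.054 ]
[ -0.4192   1.0469 172.8667]
```

View pics/w8.png

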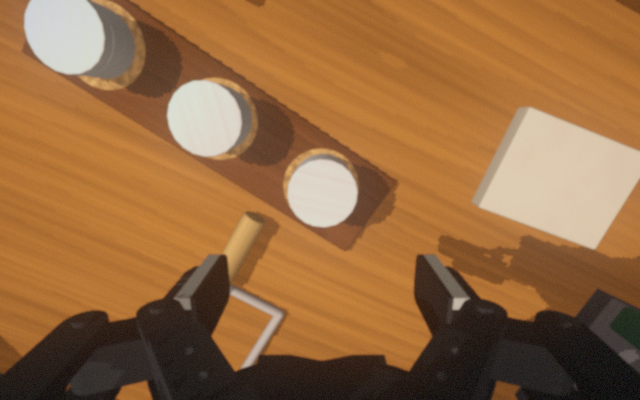

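The middle tin is back on its spot at (204,118), and the far lid is at (322,193). The saw handle's end at (252,213) is close to the left finger's way down, so I'll roll about 0.35 rad towards the row direction while descending.

Request:
arm_command --steps '[[[0, 1, 20], 0.14, 82], [[0, 1, 40], 0.28, 82], [[0, 1, 70], 0.36, 82], [[0, 1, 110], 0.36, 82], [[0, 1, 145], 0.36, 82], [[0, 1, 165], 0.36, 82], [[0, 1, 172], 0.36, 82], [[0, 1, 172], 0.36, 82]]'

```text
time_s: 20.75
eef_pos: [0.5082, -0.2758, 0.0168]
tcp_rot: [[0.996, 0.087, -0.001], [0.087, -0.996, 0.001], [-0.001, -0.001, -1.0]]
contact_force: [-0.0, 0.4, 0.1]
grip_width: 0.0825
```

Request:
arm_command --steps '[[[0, 0, 0], 0, 65], [[0, 0, 0], 0, 62], [[0, 0, 0], 0, 55], [[0, 0, 0], 0, 50], [[0, 0, 0], 0, 50], [[0, 0, 0], 0, 50], [[0, 0, 0], 0, 50]]' --grip_force 80

```text
time_s: 21.45
eef_pos: [0.5092, -0.2766, 0.0194]
tcp_rot: [[0.996, 0.087, 0.002], [0.087, -0.996, -0.001], [0.002, 0.001, -1.0]]
contact_force: [-2.1, 5.5, 9.9]
grip_width: 0.0584
```

Request:
arm_command --steps '[[[0, 0, -5], 0, 50], [[0, 0, -20], 0, 50], [[0, 0, -40], 0, 50], [[0, 0, -55], 0, 50], [[0, 0, -60], 0, 50], [[0, 0, -60], 0, 50], [[0, 0, -60], 0, 50], [[0, 0, -60], 0, 50]]'

```text
time_s: 22.25
eef_pos: [0.5079, -0.2762, 0.0763]
tcp_rot: [[0.996, 0.087, -0.001], [0.087, -0.996, 0.001], [-0.001, -0.001, -1.0]]
contact_force: [0.2, -0.2, -7.2]
grip_width: 0.0584
```

```bash
python3 -c "
from h import *
weigh(8);s=arm.get_state();print(s['eef_pos'],s['grip_width'],s['wrist_torque'],s['tcp_rot']);print(go([.59,.159,.21]))"
```

```text
Fz [-7.7284 -8.3617 -7.3733 -8.1597 -8.4637 -7.6069 -7.7843 -7.7474] mean -7.903185874157028
[ 0.5083 -0.2765  0.0772] 0.058161663397193544 [-0.0303  0.0057 -0.0136] [[ 0.9962  0.0867 -0.0001]
 [ 0.0867 -0.9962  0.0001]
 [-0.0001 -0.0001 -1.    ]]
[ 119.0745 -426.778  -132.7851]
```

About 0.8 kg, so the far tin is the heaviest. I'll carry it up and over the funnel.

Request:
arm_command --steps '[[[0, 0, -25], 0, 50], [[0, 0, -60], 0, 50], [[9, -30, -90], 0, 50], [[20, -70, -110], 0, 50], [[31, -110, -120], 0, 50], [[42, -150, -120], 0, 50], [[53, -190, -120], 0, 50], [[64, -230, -120], 0, 50]]'

```text
time_s: 23.45
eef_pos: [0.5522, -0.0401, 0.1975]
tcp_rot: [[0.996, 0.087, 0.001], [0.087, -0.996, -0.0], [0.001, 0.0, -1.0]]
contact_force: [1.2, 0.1, -7.8]
grip_width: 0.0583
```

Request:
arm_command --steps '[[[11, -40, 0], 0, 50], [[22, -80, 0], 0, 50], [[33, -120, 0], 0, 50], [[42, -155, 0], 0, 50], [[48, -178, 0], 0, 50], [[51, -188, 0], 0, 50], [[51, -188, 0], 0, 50], [[51, -188, 0], 0, 50]]'

```text
time_s: 24.25
eef_pos: [0.5866, 0.1493, 0.1972]
tcp_rot: [[0.996, 0.087, -0.0], [0.087, -0.996, -0.0], [-0.0, 0.0, -1.0]]
contact_force: [-1.0, -1.0, -8.7]
grip_width: 0.0584
```

```bash
python3 -c "
from h import *
s=arm.get_state();print(s['eef_pos'],s['grip_width'],s['contact_force']);print(go([.59,.159,.187]))"
```

```text
[0.5866 0.1493 0.1972] 0.05841472599092247 [-1.0434 -0.965  -8.7378]
[ 4.2065 -9.3717 10.1904]
```

Request:
arm_command --steps '[[[4, -9, 5], 0, 50], [[4, -9, 8], 0, 50], [[4, -9, 8], 0, 50], [[4, -9, 8], 0, 50], [[4, -9, 8], 0, 50], [[4, -9, 8], 0, 50], [[4, -9, 8], 0, 50], [[4, -9, 8], 0, 50]]'

```text
time_s: 25.05
eef_pos: [0.5899, 0.1592, 0.1894]
tcp_rot: [[0.996, 0.087, 0.0], [0.087, -0.996, -0.0], [0.0, 0.0, -1.0]]
contact_force: [-0.6, 0.1, -7.4]
grip_width: 0.0585
```

```bash
python3 -c "
from h import *
s=arm.get_state();print(s['eef_pos'],s['grip_width'],s['contact_force'],s['qvel'])
q=arm.read_camera('scene');t=arm.read_camera('top')
cv2.imwrite('pics/f.png',np.hstack([cv2.resize(q[110:310,200:480],None,fx=1.4,fy=1.4),cv2.resize(t[100:300,170:450],None,fx=1.4,fy=1.4)]))"
```

```text
[0.5899 0.1592 0.1894] 0.05852043013711284 [-0.6435  0.0743 -7.4118] [ 0.121   0.0295  0.071  -0.0828  0.0136  0.0226]
```

View pics/f.png

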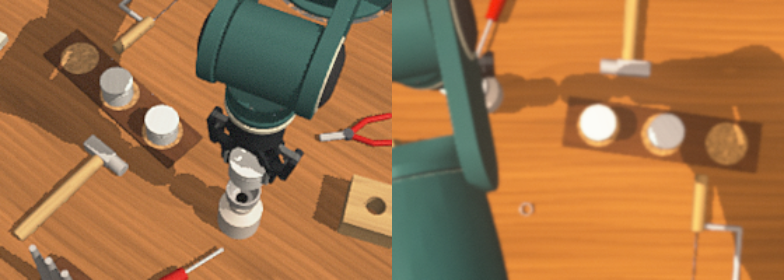

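The tin hangs above the funnel and the funnel is seated in the jar. The two light tins stand on their spots and the arm is still, so I'm handing in.

```bash
python3 -c "
from bench import arm
print(arm.hand_in())"
```

```text
the job is handed in; nothing more can be done
None
```

The job is done and handed in at about 25 s of the 64 s allowed. It reported no verdict.

- **Funnel:** It is in the jar mouth and released. The shoulder bore at the predicted TCP height of 90 mm with about 21 N, which I relaxed before letting go. Afterwards it looked upright and seated in two views.
- **Tins:** The near one weighed about 0.33 kg and the middle one about 0.37 kg. Both went back upright, within about 2 mm of where they stood. The far one weighed about 0.8 kg and is the heaviest.
- **Final hold:** The far tin is held still with 80 N grip, within about 1 mm of the funnel's measured axis. Its base is roughly 60 mm above the funnel rim, judged from the arm pose rather than measured.

The top and scene cameras gave the funnel and jar positions up to 6 mm apart. I used the wrist-camera values instead, and the grasps and the fit bore them out. The weight readings scattered by up to about 1 N, which still leaves the heavy tin clearly apart from the light ones. I saw no bystander disturbed. I viewed 12 pictures, two over the budget.

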